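# Fetch the shaving bowl from behind the bottles

### The job

The shaving bowl is hemmed in behind the bottle, the jar and the flask on the bathroom ledge: first move all three onto the light wooden tray at the side, so that they stand there together, then take the bowl out and set it in the middle of the cork mat while they wait. Then put the bottle, the jar and the flask back, each standing centred on the very coaster it came from. Keep everything upright and do not disturb the hare ornament.

Things in the scene. Friction and masses are not known exactly. Their poses are not given: they have to be found in the camera images.
- bottle: loose amber glass bottle, upright, 150 mm tall, mass about 0.22 kg: round body 52 mm across up to 100 mm, tapering shoulder, and a black round cap 28 mm across from 116 to 150 mm above its underside. Origin: centre of its underside, z up
- jar: loose round white ceramic jar, upright, 115 mm tall, about 0.28 kg: body 60 mm across up to 85 mm, steel lid fixed on, 62 mm across, from 85 to 115 mm. Origin: centre of its underside, z up
- flask: loose square grey plastic flask, upright, 138 mm tall, about 0.20 kg: body 48 x 48 mm (sides along its x and y) up to 98 mm, white round cap 34 mm across from 98 to 138 mm. Origin: centre of its underside, z up
- bowl: loose small round turned-wood shaving bowl with a white soap disc in it, solid, 34 mm tall, 60 mm across at the rim and over most of its height (44 mm at the foot), about 0.12 kg. It stands directly on the ledge, at the side away from the robot, behind and between the three others. Origin: centre of its underside, z up
- coaster_a: one of three identical round dark-wood coasters on the ledge, 68 mm across, 6 mm thick, fixed; origin at the centre of its underside, top face 6 mm above it. At the start exactly one of bottle, jar and flask stands centred on each coaster, any of them on any coaster. This one is at the middle of the ledge's near edge
- coaster_b: one of three identical round dark-wood coasters on the ledge, 68 mm across, 6 mm thick, fixed; origin at the centre of its underside, top face 6 mm above it. At the start exactly one of bottle, jar and flask stands centred on each coaster, any of them on any coaster. This one is at the left (+y) end of the ledge
- coaster_c: one of three identical round dark-wood coasters on the ledge, 68 mm across, 6 mm thick, fixed; origin at the centre of its underside, top face 6 mm above it. At the start exactly one of bottle, jar and flask stands centred on each coaster, any of them on any coaster. This one is at the right (-y) end of the ledge
- tray: fixed light wooden tray for setting things aside, 320 mm (its x) by 130 mm (its y), rim 20 mm high, walls 6 mm, inner floor about 6 mm above the work surface. Lies left or right of the ledge, its long side roughly along world x. Origin: centre of its underside
- mat: fixed round cork mat, 110 mm across, 6 mm thick, on the work surface on the other side of the ledge from the tray. Origin: centre of its underside, top face 6 mm above it
- hare: dark bronze-coloured hare ornament on a flat base, about 50 mm (its x) by 125 mm (its y), 97 mm high, loose, 0.9 kg, between the robot and the ledge; a bystander to be left alone. The ledge that the job is about is a fixed cream-painted board 190 x 260 x 14 mm lying on the work surface. Origin: centre of the base's underside
Things that resemble listed ones, but are neither listed nor needed, are in the scene too. Of the things shaped like the mat, the cork one is meant.

How it is judged:
By the outcome, as a careful person would: the job done as asked, in the order asked, and still so for the second after the job is handed in, with the robot touching nothing.
It also fails if it takes over 147 s, if anything falls off the work surface, if the arm or the gripper's body presses on something with over 40 N, if the wrist force passes 120 N, or if a joint passes its speed limit or range.

### The arm

A 6-joint arm with a two-finger parallel gripper is mounted at the origin on the work surface. World frame = base frame: x ahead of the robot, y to its left, z up, the work surface at z = 0. Lengths are in mm, angles in rad, forces in N, time in s.
With the tool pointing down it reaches from about 300 to 775 mm from the base axis. Payload 14.6 kg.
Tool frame: the origin (TCP) lies at the very end of the fingers, on their centre line; the grasp point (between the pads) lies 19 mm behind it; z points along the fingers, y is the line along which they close (so a half turn about z gives the same grasp; the last joint's range is limited). The gripper opens to 94 mm and grips with 3 to 60 N. Pads are 16 mm wide; open, the fingers measure 119 mm over their backs; the gripper's body (75 mm by 177 mm) begins 78 mm behind the grasp point.
Start: joints at [-1.378, 0.3, 1.521, -0, 1.321, -0.067], TCP at [141.281, -531.534, 183.446] pointing down, gripper open.
Joint ranges: [-3.03, 3.03], [-0.79, 2.21], [0.23, 2.52], [-1.04, 4.18], [0, 3.07], [-2.55, 2.55]. Speed limits (rad/s): [2.22, 2.22, 2.57, 3.14, 3.14, 3.14].

### API

Orientations are given as [roll, pitch, yaw] about the fixed x, y, z axes, in that order (R = Rz(yaw) Ry(pitch) Rx(roll)).
In Python, from cell import manip, camera, get_calibration gives the robot as it stands. The module is installed in compiled form; this text tells all that it offers.
- The arm moves only by the tool jog_arm, never from a script. Its argument "plan" is one flat list of numbers, 6 for each row, row after row: the shift along the world's x, y, z in m, then the turn, a rotation vector about the world's x, y, z in degrees. A call has 1 to 20 rows; each row is the pose to reach, as a shift and turn from the pose commanded when the call began; what a row does not reach only later rows make up. A row lasts 1/10 s, in which the tool goes at most 50 mm and 8.59 degrees, less where a joint would pass 70% of its speed; a pose out of reach is approached as far as the arm can. A call with a gripper value outside its range is refused whole. "claw" is the finger opening in m, from 0 to 0.094, set as the call begins (left out, the last holds). The fingers move at their own pace and stop on an object; "force" is the grip in N (left out, the last holds). Time passes only in rows, so rows that repeat a pose let the fingers close. It gives the time, the measured TCP pose, the force, the opening and the grip force at its end, in the units of the state.
- manip.read_state(): the state, without advancing time (a new reading comes with each control period).
- camera(name): name is "scene" or "top" or "wrist"; returns (picture, depth): 480x640x3 uint8, red, green, blue; 480x640 float32, mm along the optical axis (not along the pixel's ray), 0 where there is no reading.
- get_calibration(name): a dict with "fx", "fy", "cx", "cy" (pixels), "origin" and "attitude" of the camera in the world. Camera axes: x right, y down, z forward; pixel columns grow to the right and rows downward; lengths in mm; the calibration is good to about 2 mm. A picture is of the moment at which its call begins: read the wrist's pose just before it. get_calibration takes no time and is no camera call; for the wrist camera it gives the pose at the moment of the call.
- manip.sign_off(): hands the job in; it is judged then, once.
The state is a dict: "clock": time; "joints": joint angles; "qd": joint speeds; "effort": joint torques, N m; "eef_pos": TCP position; "eef_rot": TCP orientation; "wrist_force": force on the tool from outside, world axes, zero at the start; "moment": the same for the moment, N m; "finger_gap": finger opening in mm; "finger_force": force on a finger pad.
Only numpy, scipy, OpenCV 4.12 (cv2) and the standard library are available. Lean on these libraries where they do the work, as an engineer would, in place of code of your own. Each camera call takes 0.05 s, during which the arm holds its last target. There are 200 camera calls.

## Working session

There is one attempt and no reset: what is moved stays moved. The work goes in short steps, Python scripts to look and compute and a tool call to move; the robot and the scene stay as the last step left them, time stands still between calls to the robot, and variables do not carry over. Pictures are saved under pics/ and viewed, at most 14 in all, crops included, and the job is handed in when it is done.

Besides the shell and the picture viewer there is one more tool, called after "Request:" as a command line: name --argument value ..., lists and objects as JSON in quotes. jog_arm: Moves the arm, as the interface text tells. Its arguments: {"type":"object","properties":{"plan":{"type":"array"},"claw":{"type":"number"},"force":{"type":"number"}},"required":["plan"]}

```bash
mkdir -p pics; cat > h.py <<'E'
import numpy as np, cv2
from cell import manip, camera, get_calibration
from scipy.spatial.transform import Rotation as R
def cal(n):
    c=get_calibration(n); return c
def snap(n,f=None):
    c=get_calibration(n); p,d=camera(n)
    if f: cv2.imwrite('pics/'+f,p[:,:,::-1])
    return p,d,c
def rot(c):
    a=np.array(c['attitude'],float)
    return a if a.shape==(3,3) else R.from_euler('xyz',a).as_matrix() if a.size==3 else R.from_quat(a).as_matrix()
def cloud(d,c):
    v,u=np.mgrid[:d.shape[0],:d.shape[1]]
    P=np.stack([(u-c['cx'])/c['fx']*d,(v-c['cy'])/c['fy']*d,d],-1)
    return P@rot(c).T+np.array(c['origin'])
E
python3 - <<'E'
from h import *
for n in('top','scene'):
    p,d,c=snap(n,n+'1.png'); print(c); np.savez(n+'.npz',p=p,P=cloud(d,c),d=d)
    P=cloud(d,c); print(np.round(P[::120,::160]).tolist())
print(manip.read_state())
E
```

```text
{'fx': 449.38176318398496, 'fy': 449.38176318398496, 'cx': 317.2961007018272, 'cy': 248.11944890784454, 'origin': array([396.57198063, -24.9116283 , 978.97119637]), 'attitude': array([-3.05012513,  0.01822487, -1.55190493])}
[[[1555.0, 1333.0, -743.0], [1568.0, 675.0, -755.0], [1565.0, 18.0, -745.0], [1574.0, -630.0, -752.0]], [[766.0, 721.0, 2.0], [771.0, 356.0, 0.0], [775.0, -6.0, 0.0], [780.0, -364.0, -3.0]], [[492.0, 699.0, 0.0], [497.0, 340.0, 6.0], [502.0, -11.0, 16.0], [509.0, -357.0, 7.0]], [[231.0, 677.0, 0.0], [239.0, 328.0, 3.0], [246.0, -16.0, 2.0], [253.0, -356.0, -1.0]]]
{'fx': 453.08898792072023, 'fy': 453.08898792072023, 'cx': 316.4196068675461, 'cy': 245.11312429943627, 'origin': array([981.25381288,  17.80130164, 793.47719144]), 'attitude': array([-2.56665234,  0.01027005,  1.59242191])}
[[[163.0, -586.0, 346.0], [-607.0, -580.0, -75.0], [233.0, 3.0, 385.0], [-606.0, 545.0, -73.0]], [[-219.0, -1122.0, -283.0], [92.0, -410.0, -1.0], [105.0, -0.0, 15.0], [84.0, 404.0, -1.0]], [[465.0, -672.0, 1.0], [463.0, -329.0, 6.0], [541.0, 8.0, 131.0], [454.0, 338.0, 7.0]], [[723.0, -567.0, 1.0], [718.0, -277.0, 1.0], [713.0, 10.0, 0.0], [708.0, 295.0, 2.0]]]
{'clock': 0.1, 'joints': array([-1.37761428e+00,  3.00435770e-01,  1.52150626e+00, -5.60024736e-06,
        1.32071582e+00, -6.66045842e-02]), 'qd': array([-0.00101364, -0.00055295, -0.00144442,  0.00309933, -0.00083399,
        0.0002273 ]), 'effort': array([ 5.63814392e-04, -5.32645798e+01, -3.53283763e+01,  7.08843581e-02,
        2.35017983e-02, -6.86138515e-05]), 'eef_pos': array([ 141.22426715, -531.29181695,  182.93737909]), 'eef_rot': array([-3.14052946e+00, -6.54815223e-05,  2.59787981e-01]), 'wrist_force': array([ 0.20540947,  0.20210873, -0.06496817]), 'moment': array([ 0.02705336, -0.02863663,  0.012426  ]), 'finger_force': 0.0, 'finger_gap': 93.89121780327861}
```

View pics/top1.png

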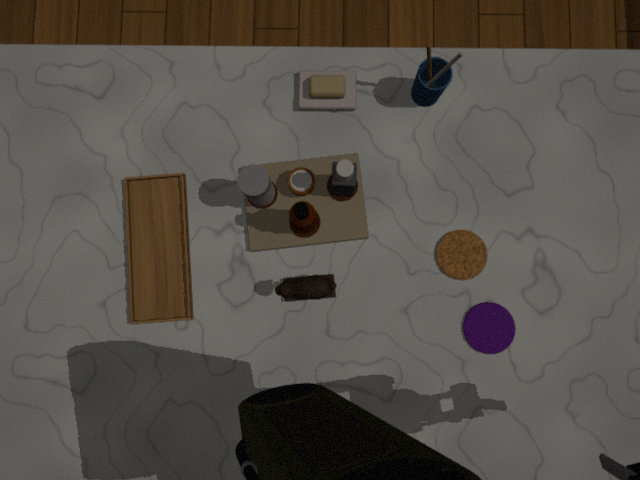

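View pics/scene1.png

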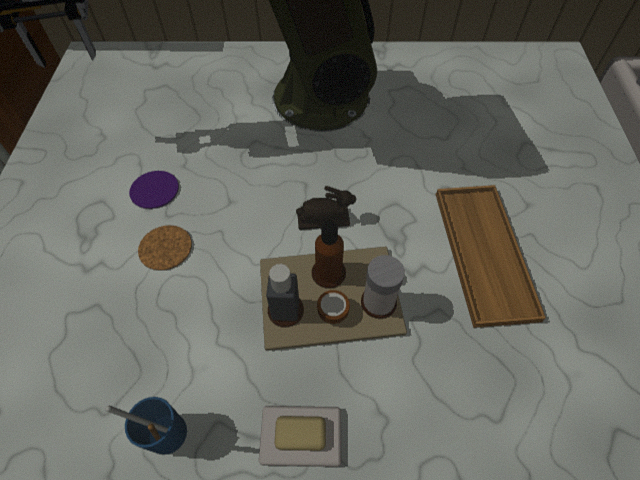

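The top view shows the bottle (303,215) on a, the jar (258,187) on b, the flask (343,175) on c, the bowl (301,181), the tray (157,248), the cork mat (461,254) and the hare (306,288). The scene view agrees.

```bash
python3 - <<'E'
from h import *
def near(P,p,uv,r):
    v,u=np.mgrid[:480,:640]; return (np.hypot(u-uv[0],v-uv[1])<r)
T=np.load('top.npz');S=np.load('scene.npz')
def cir(X,z0,z1,c,r):
    m=(X[...,2]>z0)&(X[...,2]<z1)&(np.hypot(X[...,0]-c[0],X[...,1]-c[1])<r)
    q=X[m][:,:2].astype(np.float32)
    if len(q)<5: return None
    (a,b),w,h=cv2.minAreaRect(q); 
    return len(q),np.round(q.mean(0)).tolist(),np.round(cv2.minEnclosingCircle(q),0) if 0 else [round(float(t)) for t in (*cv2.minEnclosingCircle(q)[0],cv2.minEnclosingCircle(q)[1])], [round(t) for t in (a,b,*w,h)]
pt=T['P']
for n,tz,uT,uS in(('bottle',170,(300,209),(330,222)),('jar',135,(253,177),(385,267)),('flask',158,(344,167),(280,272)),('bowl',46,(301,181),(333,305))):
    c=pt[uT[1],uT[0]]; print(n,c.round())
    for nm,X in(('T',pt),('S',S['P'])): print(nm,cir(X,tz-6,tz+8,c,45))
    for nm,X in(('T',pt),('S',S['P'])): print(nm,'body',cir(X,30,tz-20,c,50))
# colour masks
hs=cv2.cvtColor(T['p'],cv2.COLOR_RGB2HSV)
v,u=np.mgrid[:480,:640]
def rect(m,lab):
    n,l,s,_=cv2.connectedComponentsWithStats(m.astype(np.uint8)); k=1+s[1:,4].argmax()
    q=pt[l==k][:,:2].astype(np.float32); print(lab,len(q),cv2.minAreaRect(q),q.mean(0), np.median(pt[l==k][:,2]))
sat=hs[...,1]
for lab,(x0,x1,y0,y1),th in(('tray',(115,200,165,330),90),('mat',(425,495,220,288),90)):
    rect((u>x0)&(u<x1)&(v>y0)&(v<y1)&(sat>th),lab)
b=(u>230)&(u<375)&(v>140)&(v<255)&(pt[...,2]>9)&(pt[...,2]<26); rect(b,'ledge')
b=(u>260)&(u<350)&(v>265)&(v<308)&(pt[...,2]>25); rect(b,'hare')
E
```

```text
bottle [542.  24. 169.]
T (184, [540.0, 23.0], [541, 23, 14], [540, 23, 26, 26, 71])
S (208, [545.0, 23.0], [543, 23, 15], [543, 23, 27, 29, 56])
T body (488, [531.0, 20.0], [540, 23, 26], [540, 23, 50, 50, 29])
S body (1102, [559.0, 23.0], [545, 23, 26], [548, 24, 44, 51, 4])
jar [609. 118. 134.]
T (808, [602.0, 117.0], [603, 117, 31], [602, 117, 60, 61, 89])
S (998, [607.0, 118.0], [604, 117, 32], [605, 118, 61, 61, 73])
T body (254, [582.0, 104.0], [596, 113, 29], [586, 108, 24, 59, 30])
S body (685, [627.0, 112.0], [608, 117, 30], [620, 114, 60, 30, 74])
flask [624. -55. 158.]
T (259, [621.0, -57.0], [621, -57, 17], [622, -57, 33, 33, 19])
S (333, [626.0, -56.0], [624, -56, 18], [625, -56, 32, 33, 73])
T body (523, [608.0, -56.0], [621, -57, 31], [621, -57, 48, 48, 88])
S body (1084, [641.0, -53.0], [625, -56, 32], [626, -56, 49, 48, 89])
bowl [623.  31.  49.]
T (604, [623.0, 31.0], [624, 32, 30], [623, 32, 58, 57, 1])
S (814, [628.0, 32.0], [626, 32, 30], [626, 32, 59, 59, 41])
T body None
S body None
tray 9060 ((498.5963134765625, 202.37124633789062), (324.93756103515625, 429.785888671875), 6.219089508056641) [478.9841  341.39496] 6.981408522778281
mat 2002 ((424.63885498046875, -206.9541015625), (107.5520248413086, 352.3369445800781), 25.739681243896484) [ 477.12637 -315.67892] 6.258870966954817
ledge 6981 ((585.7982788085938, 25.337745666503906), (190.5095977783203, 260.2047119140625), 7.664180755615234) [571.27997   18.502073] 14.494481105654017
hare 1083 ((400.72088623046875, 15.517444610595703), (49.912601470947266, 124.59889221191406), 1.2092010974884033) [398.83588   12.668646] 57.78764894288952
```

Request:
jog_arm --plan '[0.03,0.04,0.05,0,0,0,0.419,0.5615,0.147,0,0,0,0.419,0.5615,0.147,0,0,0,0.419,0.5615,0.147,0,0,0,0.419,0.5615,0.147,0,0,0,0.419,0.5615,0.147,0,0,0,0.419,0.5615,0.147,0,0,0,0.419,0.5615,0.147,0,0,0,0.419,0.5615,0.147,0,0,0,0.419,0.5615,0.147,0,0,0,0.419,0.5615,0.147,0,0,0,0.419,0.5615,0.147,0,0,0,0.419,0.5615,0.147,0,0,0,0.419,0.5615,0.147,0,0,0,0.419,0.5615,0.147,0,0,0,0.419,0.5615,0.147,0,0,0,0.419,0.5615,0.147,0,0,0,0.419,0.5615,0.147,0,0,0,0.419,0.5615,0.147,0,0,0,0.419,0.5615,0.147,0,0,0]'

```text
clock: 2.1
eef_pos: [560.0, 29.2, 330.7]
eef_rot: [3.141, -0.0, 0.259]
wrist_force: [0.1, 0.2, -0.7]
finger_gap: 93.8
finger_force: 0.0
```

```bash
python3 - <<'E'
from h import *
T=np.load('top.npz');pt=T['P'];d=T['d']
hs=cv2.cvtColor(T['p'],cv2.COLOR_RGB2HSV); v,u=np.mgrid[:480,:640]
for lab,(x0,x1,y0,y1) in(('tray',(115,200,165,330)),('mat',(425,495,220,288))):
    m=(u>x0)&(u<x1)&(v>y0)&(v<y1)&(hs[...,1]>90)&(d>0)
    q=pt[m][:,:2].astype(np.float32); q=q[(abs(q-np.median(q,0))<200).all(1)]
    print(lab,len(q),cv2.minAreaRect(q),cv2.minEnclosingCircle(q))
s=manip.read_state();print(s['clock'],s['eef_pos'],s['eef_rot'],s['joints'])
p,d,c=snap('wrist','w1.png'); print(c); np.savez('w1.npz',p=p,P=cloud(d,c),d=d)
E
```

```text
tray 9029 ((483.54547119140625, 345.01019287109375), (325.0797119140625, 140.44815063476562), 5.595095634460449) ((483.997802734375, 339.45611572265625), 173.08932495117188)
mat 1996 ((477.6512756347656, -316.4364318847656), (106.95402526855469, 107.8427505493164), 1.4681230783462524) ((477.1976318359375, -317.50537109375), 55.13831329345703)
2.1 [560.00087388  29.22950233 330.70746225] [ 3.14144814e+00 -3.96162234e-04  2.58691784e-01] [-1.31493130e-02  2.62657637e-01  1.23370610e+00 -3.29297403e-05
  1.64480849e+00  1.29895282e+00]
{'fx': 417.47168134024514, 'fy': 417.47168134024514, 'cx': 325.5975802289816, 'cy': 241.58382487743793, 'origin': array([631.11567768,  48.66815807, 532.90353346]), 'attitude': array([ 2.88158338e+00, -4.79389961e-04, -1.31270054e+00])}
```

View pics/w1.png

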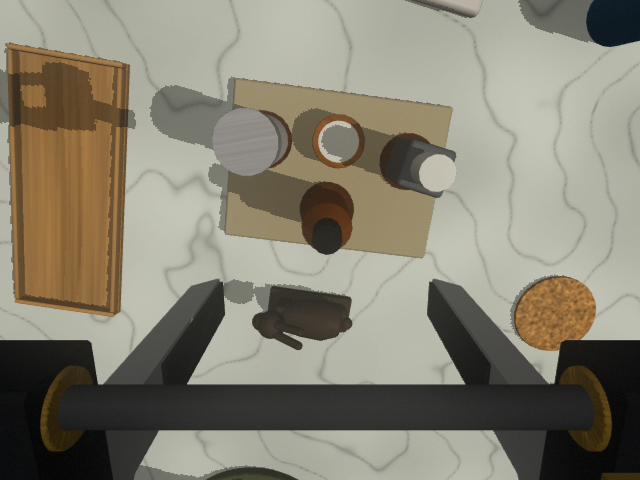

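The wrist view shows the jar top (249,141), bottle cap (327,236), flask cap (437,173), bowl (338,141), tray on the left and mat (555,313).

```bash
python3 - <<'E'
from h import *
W=np.load('w1.npz');X=W['P'];hs=cv2.cvtColor(W['p'],cv2.COLOR_RGB2HSV); v,u=np.mgrid[:480,:640]
for n,tz,c,r in(('bottle',170,(542,23),30),('jar',135,(603,117),45),('flask',158,(622,-56),30),('bowl',46,(625,32),40)):
    m=(abs(X[...,2]-tz)<6)&(np.hypot(X[...,0]-c[0],X[...,1]-c[1])<r); q=X[m][:,:2].astype(np.float32)
    print(n,len(q),np.median(X[m][:,2]),cv2.minEnclosingCircle(q),cv2.minAreaRect(q)[0])
for n,(x0,x1,y0,y1) in(('tray',(0,135,35,320)),('mat',(505,605,265,355))):
    m=(u>=x0)&(u<x1)&(v>y0)&(v<y1)&(hs[...,1]>90)&(X[...,2]>3)&(X[...,2]<30)
    if n=='tray': m|=(u<135)&(v>35)&(v<330)&(X[...,2]>15)&(X[...,2]<28)
    q=X[m][:,:2].astype(np.float32); print(n,len(q),cv2.minAreaRect(q),cv2.minEnclosingCircle(q))
E
```

```text
bottle 741 170.9281897937085 ((540.24072265625, 23.616527557373047), 13.919377326965332) (540.2782592773438, 23.624645233154297)
jar 3576 135.8846442635756 ((602.201416015625, 118.1808853149414), 30.931318283081055) (601.97705078125, 118.05140686035156)
flask 1170 158.92921006658352 ((621.3992309570312, -56.35859680175781), 16.981430053710938) (621.3063354492188, -56.25535583496094)
bowl 2203 49.39827900669479 ((623.3212280273438, 31.81099510192871), 29.804218292236328) (623.188232421875, 31.8468017578125)
tray 29083 ((479.33221435546875, 341.1658935546875), (320.2237243652344, 131.9571075439453), 5.593481540679932) ((479.6587219238281, 340.15283203125), 171.66851806640625)
mat 4579 ((477.5398254394531, -315.09197998046875), (106.0133285522461, 108.8058090209961), 45.212646484375) ((475.9991455078125, -316.9345397949219), 55.722713470458984)
```

Request:
jog_arm --plan '[0.021,0.044,0,0,0,0,0.042,0.0875,-0.01,0,0,0,0.042,0.0875,-0.05,0,0,0,0.042,0.0875,-0.095,0,0,0,0.042,0.0875,-0.14,0,0,0,0.042,0.0875,-0.175,0,0,0,0.042,0.0875,-0.2,0,0,0,0.042,0.0875,-0.22,0,0,0,0.042,0.0875,-0.2295,0,0,0,0.042,0.0875,-0.2295,0,0,0,0.042,0.0875,-0.2295,0,0,0]'

```text
clock: 3.25
eef_pos: [602.8, 117.4, 102.0]
eef_rot: [3.141, -0.001, 0.26]
wrist_force: [-0.6, 0.3, 1.2]
finger_gap: 94.0
finger_force: 0.0
```

Request:
jog_arm --plan '[0,0,0,0,0,0,0,0,0,0,0,0,0,0,0,0,0,0,0,0,0,0,0,0,0,0,0,0,0,0,0,0,0,0,0,0,0,0,0,0,0,0,0,0,0,0,0,0]' --claw 0.05 --force 25

```text
clock: 4.05
eef_pos: [602.4, 117.5, 101.1]
eef_rot: [3.142, -0.0, 0.26]
wrist_force: [-0.5, 0.6, 2.4]
finger_gap: 61.4
finger_force: 25.0
```

Request:
jog_arm --plan '[0,0,0.01,0,0,0,0,0,0.03,0,0,0,0,0,0.05,0,0,0,-0.002,0.0115,0.055,0,0,0,-0.0065,0.035,0.055,0,0,0,-0.012,0.065,0.055,0,0,0,-0.0185,0.097,0.055,0,0,0,-0.025,0.132,0.055,0,0,0,-0.0315,0.167,0.055,0,0,0,-0.037,0.197,0.055,0,0,0,-0.0415,0.22,0.055,0,0,0,-0.0435,0.2315,0.05,0,0,0,-0.0435,0.2315,0.03,0,0,0,-0.0435,0.2315,0.01,0,0,0,-0.0435,0.2315,-0.004,0,0,0,-0.0435,0.2315,-0.01,0,0,0,-0.0435,0.2315,-0.0135,0,0,0,-0.0435,0.2315,-0.0135,0,0,0,-0.0435,0.2315,-0.0135,0,0,0,-0.0435,0.2315,-0.0135,0,0,0]'

```text
clock: 6.05
eef_pos: [559.0, 349.0, 88.1]
eef_rot: [-3.141, -0.001, 0.26]
wrist_force: [-0.4, -0.0, -2.1]
finger_gap: 61.2
finger_force: 25.0
```

Request:
jog_arm --plan '[0,0,-0.001,0,0,0,0,0,-0.001,0,0,0,0,0,-0.001,0,0,0]'

```text
clock: 6.35
eef_pos: [559.1, 349.1, 87.1]
eef_rot: [-3.141, -0.001, 0.26]
wrist_force: [-1.6, 0.9, 3.4]
finger_gap: 61.5
finger_force: 25.0
```

Request:
jog_arm --plan '[0,0,0,0,0,0,0,0,0,0,0,0,0,0,0,0,0,0,0,0,0,0,0,0,0,0,0,0,0,0,0,0.03,0,0,0,0,0,0.07,0,0,0,0,0,0.115,0,0,0,-0.002,-0.04,0.13,0,0,0,-0.0045,-0.08,0.13,0,0,0,-0.007,-0.13,0.13,0,0,0,-0.009,-0.175,0.13,0,0,0,-0.0115,-0.22,0.13,0,0,0,-0.014,-0.265,0.13,0,0,0,-0.0175,-0.3,0.13,0,0,0,-0.0175,-0.3255,0.13,0,0,0,-0.0175,-0.3255,0.1,0,0,0,-0.0175,-0.3255,0.07,0,0,0,-0.0175,-0.3255,0.0495,0,0,0,-0.0175,-0.3255,0.0495,0,0,0]' --claw 0.094

```text
validation failed for argument at $.pl...
```

Request:
jog_arm --plan '[0,0,0,0,0,0,0,0,0,0,0,0,0,0,0,0,0,0,0,0,0,0,0,0,0,0,0.03,0,0,0,0,0,0.07,0,0,0,0,0,0.115,0,0,0,-0.002,-0.04,0.13,0,0,0,-0.0045,-0.08,0.13,0,0,0,-0.007,-0.13,0.13,0,0,0,-0.009,-0.175,0.13,0,0,0,-0.0115,-0.22,0.13,0,0,0,-0.014,-0.265,0.13,0,0,0,-0.0175,-0.3,0.13,0,0,0,-0.0175,-0.3255,0.13,0,0,0,-0.0175,-0.3255,0.13,0,0,0,-0.0175,-0.3255,0.1,0,0,0,-0.0175,-0.3255,0.07,0,0,0,-0.0175,-0.3255,0.0475,0,0,0,-0.0175,-0.3255,0.0475,0,0,0]' --claw 0.094

```text
clock: 8.35
eef_pos: [539.8, 24.3, 131.2]
eef_rot: [-3.14, 0.005, 0.26]
wrist_force: [-0.1, 0.1, -0.5]
finger_gap: 94.1
finger_force: 0.0
```

Request:
jog_arm --plan '[0,0,0,0,0,0,0,0,0,0,0,0,0,0,0,0,0,0,0,0,0,0,0,0,0,0,0,0,0,0,0,0,0,0,0,0,0,0,0,0,0,0,0,0,0,0,0,0,0,0,0,0,0,0,0,0,0,0,0,0]' --claw 0.02 --force 25

```text
clock: 9.35
eef_pos: [541.3, 23.5, 133.9]
eef_rot: [3.142, 0.0, 0.26]
wrist_force: [0.2, -0.3, -0.1]
finger_gap: 27.1
finger_force: 25.0
```

Request:
jog_arm --plan '[0,0,0.01,0,0,0,0,0,0.03,0,0,0,0,0,0.05,0,0,0,-0.0025,0.0125,0.055,0,0,0,-0.0075,0.038,0.055,0,0,0,-0.0145,0.073,0.055,0,0,0,-0.022,0.111,0.055,0,0,0,-0.03,0.1525,0.055,0,0,0,-0.038,0.1935,0.055,0,0,0,-0.046,0.235,0.055,0,0,0,-0.0535,0.273,0.055,0,0,0,-0.059,0.3015,0.055,0,0,0,-0.0625,0.3175,0.05,0,0,0,-0.0625,0.3175,0.03,0,0,0,-0.0625,0.3175,0.01,0,0,0,-0.0625,0.3175,-0.004,0,0,0,-0.0625,0.3175,-0.01,0,0,0,-0.0625,0.3175,-0.0135,0,0,0,-0.0625,0.3175,-0.0145,0,0,0,-0.0625,0.3175,-0.0145,0,0,0]'

```text
clock: 11.35
eef_pos: [479.1, 341.0, 120.1]
eef_rot: [-3.141, -0.001, 0.26]
wrist_force: [0.7, -0.7, -2.3]
finger_gap: 27.5
finger_force: 25.0
```

Request:
jog_arm --plan '[0,0,0,0,0,0,0,0,0,0,0,0]'

```text
clock: 11.55
eef_pos: [479.0, 341.0, 120.0]
eef_rot: [-3.141, -0.001, 0.26]
wrist_force: [0.1, -0.2, -0.2]
finger_gap: 27.2
finger_force: 25.0
```

Request:
jog_arm --plan '[0,0,0,0,0,0,0,0,0,0,0,0,0,0,0,0,0,0,0,0,0.03,0,0,0,0,0,0.065,0,0,0,0,0,0.1,0,0,0,0.007,-0.02,0.1,0,0,0,0.0215,-0.06,0.1,0,0,0,0.037,-0.103,0.1,0,0,0,0.053,-0.147,0.1,0,0,0,0.0685,-0.191,0.1,0,0,0,0.084,-0.2345,0.1,0,0,0,0.1,-0.278,0.1,0,0,0,0.1155,-0.322,0.1,0,0,0,0.13,-0.362,0.1,0,0,0,0.1425,-0.3975,0.1,0,0,0,0.1425,-0.3975,0.1,0,0,0,0.1425,-0.3975,0.075,0,0,0,0.1425,-0.3975,0.05,0,0,0]' --claw 0.07

```text
clock: 13.45
eef_pos: [621.4, -56.3, 169.2]
eef_rot: [3.141, -0.001, 0.26]
wrist_force: [0.8, 0.3, -0.8]
finger_gap: 69.6
finger_force: 0.0
```

Request:
jog_arm --plan '[0,0,-0.025,0,0,0,0,0,-0.045,0,0,0,0,0,-0.05,0,0,0,0,0,-0.05,0,0,0]'

```text
clock: 13.85
eef_pos: [621.1, -56.0, 119.4]
eef_rot: [-3.141, 0.001, 0.26]
wrist_force: [0.5, 0.1, 0.4]
finger_gap: 70.0
finger_force: 0.0
```

Request:
jog_arm --plan '[0,0,0,0,0,0,0,0,0,0,0,0,0,0,0,0,0,0,0,0,0,0,0,0,0,0,0,0,0,0,0,0,0,0,0,0,0,0,0,0,0,0,0,0,0,0,0,0]' --claw 0.025 --force 25

```text
clock: 14.65
eef_pos: [621.4, -56.6, 119.7]
eef_rot: [3.141, -0.0, 0.26]
wrist_force: [0.4, 0.0, 2.6]
finger_gap: 33.2
finger_force: 25.0
```

Request:
jog_arm --plan '[0,0,0.01,0,0,0,0,0,0.03,0,0,0,0,0,0.05,0,0,0,-0.0065,0.0115,0.055,0,0,0,-0.02,0.035,0.055,0,0,0,-0.038,0.066,0.055,0,0,0,-0.058,0.101,0.055,0,0,0,-0.08,0.14,0.055,0,0,0,-0.102,0.179,0.055,0,0,0,-0.1245,0.218,0.055,0,0,0,-0.1465,0.257,0.055,0,0,0,-0.1685,0.296,0.055,0,0,0,-0.191,0.335,0.055,0,0,0,-0.211,0.37,0.055,0,0,0,-0.222,0.3895,0.055,0,0,0,-0.222,0.3895,0.05,0,0,0,-0.222,0.3895,0.03,0,0,0,-0.222,0.3895,0.01,0,0,0,-0.222,0.3895,-0.004,0,0,0,-0.222,0.3895,-0.01,0,0,0]'

```text
clock: 16.65
eef_pos: [398.4, 331.9, 107.6]
eef_rot: [3.141, 0.003, 0.259]
wrist_force: [0.1, 0.2, -1.9]
finger_gap: 33.8
finger_force: 25.0
```

Request:
jog_arm --plan '[0,0,-0.003,0,0,0,0,0,-0.0045,0,0,0,0,0,-0.0045,0,0,0,0,0,-0.0045,0,0,0]'

```text
clock: 17.05
eef_pos: [399.7, 333.1, 105.7]
eef_rot: [-3.141, -0.001, 0.26]
wrist_force: [0.8, -0.1, 1.9]
finger_gap: 33.1
finger_force: 25.0
```

Request:
jog_arm --plan '[0,0,0,0,0,0,0,0,0,0,0,0,0,0,0,0,0,0,0,0,0.03,0,0,0,0,0,0.065,0,0,0,0,0,0.11,0,0,0,0.161,-0.303,0.225,0,0,0,0.161,-0.303,0.225,0,0,0,0.161,-0.303,0.225,0,0,0,0.161,-0.303,0.225,0,0,0,0.161,-0.303,0.225,0,0,0,0.161,-0.303,0.225,0,0,0,0.161,-0.303,0.225,0,0,0,0.161,-0.303,0.225,0,0,0,0.161,-0.303,0.225,0,0,0,0.161,-0.303,0.225,0,0,0,0.161,-0.303,0.225,0,0,0]' --claw 0.094

```text
clock: 18.75
eef_pos: [559.7, 31.4, 329.6]
eef_rot: [-3.141, 0.001, 0.261]
wrist_force: [-0.0, -0.2, 0.5]
finger_gap: 93.7
finger_force: 0.0
```

```bash
cat > m.py <<'E'
from h import *
def go(tag):
    s=manip.read_state(); print(s['clock'],s['eef_pos'])
    p,d,c=snap('wrist',tag+'.png'); X=cloud(d,c); np.savez(tag+'.npz',p=p,P=X,d=d)
    for n,tz,c,r in(('bottle',156,(479,341),30),('jar',121,(559,349),45),('flask',144,(399,333),30),('bowl',49,(624,32),40)):
        m=(abs(X[...,2]-tz)<6)&(np.hypot(X[...,0]-c[0],X[...,1]-c[1])<r); q=X[m][:,:2].astype(np.float32)
        if len(q)>5: print(n,len(q),np.median(X[m][:,2]),cv2.minEnclosingCircle(q))
    g=cv2.cvtColor(p,cv2.COLOR_RGB2GRAY)
    for n,c in(('a',(541,23.5)),('b',(602.5,117.5)),('c',(621.5,-56.5))):
        m=(abs(X[...,2]-20)<8)&(np.hypot(X[...,0]-c[0],X[...,1]-c[1])<45)
        t,_=cv2.threshold(g[m].reshape(-1,1),0,255,cv2.THRESH_OTSU)
        hs=cv2.cvtColor(p,cv2.COLOR_RGB2HSV)[...,1]; t2,_=cv2.threshold(hs[m].reshape(-1,1),0,255,cv2.THRESH_OTSU)
        for lab,k in(('dark',m&(g<t)),('sat',m&(hs>t2))):
            k=cv2.morphologyEx(k.astype(np.uint8),cv2.MORPH_OPEN,np.ones((3,3)))>0
            q=X[k][:,:2].astype(np.float32); print(n,lab,len(q),cv2.minEnclosingCircle(q),cv2.minAreaRect(q),q.mean(0))
E
python3 -c "from m import *;go('w2')"
```

```text
18.75 [559.71428622  31.36505    329.58906354]
jar 2042 121.6435895952516 ((559.1294555664062, 348.3316345214844), 30.94435691833496)
flask 261 143.6496738519579 ((402.23980712890625, 325.05621337890625), 14.455835342407227)
bowl 2210 49.40762212027539 ((623.4409790039062, 31.899080276489258), 29.747705459594727)
a dark 2462 ((538.7733154296875, 25.936017990112305), 36.74358367919922) ((539.13232421875, 25.384876251220703), (68.01622009277344, 71.40060424804688), 14.085248947143555) [540.7527    25.497595]
a sat 2259 ((540.0729370117188, 22.827791213989258), 34.168800354003906) ((539.9668579101562, 22.825929641723633), (65.97457885742188, 66.07110595703125), 14.383612632751465) [540.6657    23.490158]
b dark 2929 ((603.3943481445312, 115.37445831298828), 42.67507553100586) ((604.092529296875, 114.45338439941406), (68.63533020019531, 82.8584213256836), 26.46371841430664) [603.44965 116.32251]
b sat 2551 ((601.5440673828125, 117.84253692626953), 33.81378173828125) ((601.6577758789062, 117.74252319335938), (66.06674194335938, 66.6028060913086), 76.11956787109375) [602.1836  117.68881]
c dark 2683 ((621.039306640625, -54.958316802978516), 36.644248962402344) ((621.3101196289062, -54.62446975708008), (66.9287338256836, 71.67169952392578), 12.705689430236816) [621.69946 -54.1605 ]
c sat 2462 ((621.213134765625, -57.450191497802734), 34.42109298706055) ((621.2731323242188, -56.76139831542969), (65.91654968261719, 67.5187759399414), 12.705689430236816) [621.684    -56.339287]
```

View pics/w2.png

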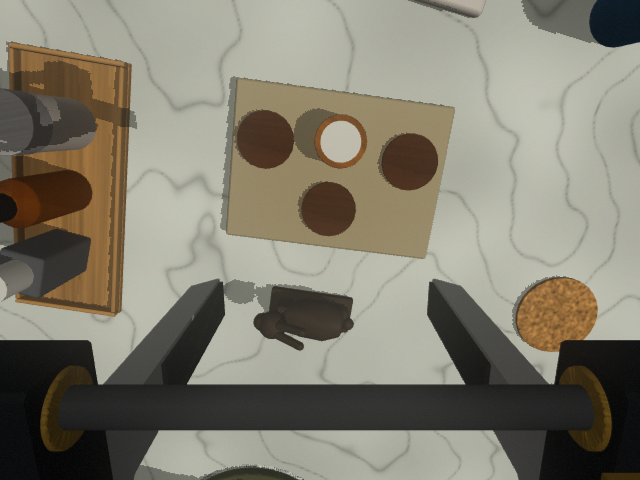

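The wrist view shows the three objects upright on the tray, free coasters at (265,139), (410,161), (327,208), and the bowl at (341,142).

Request:
jog_arm --plan '[0.032,0.001,-0.035,0,0,0,0.0635,0.002,-0.07,0,0,0,0.0635,0.002,-0.115,0,0,0,0.0635,0.002,-0.16,0,0,0,0.0635,0.002,-0.205,0,0,0,0.0635,0.002,-0.25,0,0,0,0.0635,0.002,-0.28,0,0,0,0.0635,0.002,-0.297,0,0,0,0.0635,0.002,-0.305,0,0,0,0.0635,0.002,-0.305,0,0,0,0.0635,0.002,-0.305,0,0,0]' --claw 0.084

```text
clock: 19.9
eef_pos: [624.3, 32.4, 26.1]
eef_rot: [3.141, -0.001, 0.26]
wrist_force: [0.4, 0.1, 0.6]
finger_gap: 83.9
finger_force: 0.0
```

Request:
jog_arm --plan '[0,0,0,0,0,0,0,0,0,0,0,0,0,0,0,0,0,0,0,0,0,0,0,0,0,0,0,0,0,0,0,0,0,0,0,0,0,0,0,0,0,0]' --claw 0.045 --force 20

```text
clock: 20.6
eef_pos: [624.6, 32.1, 26.3]
eef_rot: [3.141, -0.002, 0.26]
wrist_force: [-0.4, -0.3, 8.5]
finger_gap: 44.7
finger_force: 4.1
```

```bash
python3 -c "
from h import *
p,d,c=snap('wrist','w3.png');X=cloud(d,c)
m=(X[...,2]>28)&(X[...,2]<75)&(np.hypot(X[...,0]-624,X[...,1]-32)<40);q=X[m]
print(len(q),np.percentile(q[:,2],[5,50,95]),cv2.minEnclosingCircle(q[:,:2].astype(np.float32)))
snap('scene','s3.png')"
```

```text
13145 [47.07706803 49.64546277 67.34345146] ((628.6310424804688, 33.78478240966797), 34.79801940917969)
```

View pics/w3.png

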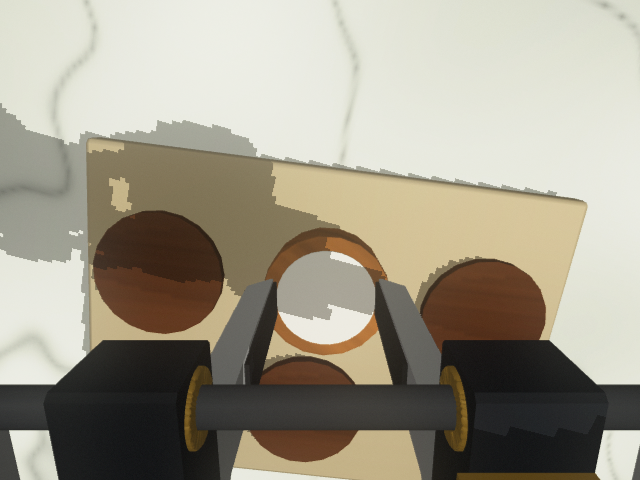

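```bash
python3 -c "
import cv2
p=cv2.imread('pics/s3.png')[230:350,250:420]; cv2.imwrite('pics/s3c.png',cv2.resize(p,None,fx=4,fy=4,interpolation=2))"
```

```text
(no output)
```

View pics/s3c.png

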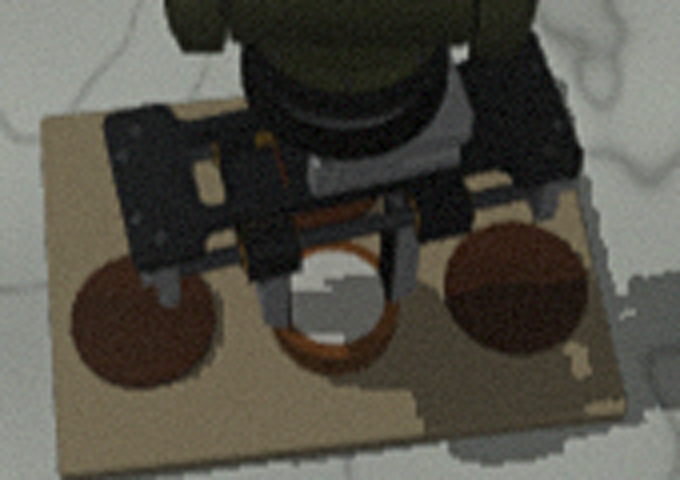

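The views show the bowl level, with the fingers closed behind its middle, so it may have slipped forward. I'll measure the rim.

```bash
python3 -c "
from h import *
p,d,c=snap('wrist');X=cloud(d,c);print(manip.read_state()['eef_pos'])
g=p.astype(int);v,u=np.mgrid[:480,:640]
m=(g.max(2)-g.min(2)<25)&(X[...,2]>40)&(X[...,2]<54)&(u>270)&(u<385)&(v>240)&(v<340);q=X[m][:,:2].astype(np.float32)
print('soap',len(q),cv2.minEnclosingCircle(q),X[m][:,2].min(),X[m][:,2].max())
for r,cc in((240,326),(300,326),(335,326)): print(X[r,cc])
m=(g[...,0]-g[...,2]>30)&(X[...,2]>44)&(X[...,2]<54)&(u>255)&(u<400)&(v>220)&(v<360);q=X[m];print('rim',len(q),q.min(0),q.max(0))
x=q[:,:2];A=np.c_[2*x,np.ones(len(x))];
print(cv2.minEnclosingCircle(x.astype(np.float32)))
m=(X[...,2]>52)&(X[...,2]<80)&(v>270)&(v<400)&(u>200)&(u<440);q=X[m];print('fingers',q.min(0),q.max(0))
"
```

```text
[624.64646029  32.13921572  26.31592458]
soap 7208 ((626.8604125976562, 32.45370864868164), 26.318674087524414) 47.87649426163429 53.89848069933868
[650.39988532  39.33486515  49.38863614]
[623.4223707   32.17817119  50.99667722]
[605.95954702  27.5421184   50.05410212]
rim 3727 [593.60661106   4.57880994  44.04237176] [653.47867091  61.83579295  53.76426031]
((623.6177368164062, 32.16620635986328), 30.123313903808594)
fingers [609.74367843   1.3706522   52.01186058] [641.88566985  68.22725673  79.99073017]
```

The bowl hasn't moved (623.6, 32.2). The pads only overlapped its top edge, so I'll open a little, go lower and close again.

Request:
jog_arm --plan '[0,0,0,0,0,0,0,0,0,0,0,0,0,0,0,0,0,0,0,0,0,0,0,0,0,0,0,0,0,0]' --claw 0.074

```text
clock: 21.25
eef_pos: [623.6, 32.0, 24.7]
eef_rot: [-3.141, 0.0, 0.26]
wrist_force: [0.3, 0.3, -0.9]
finger_gap: 74.1
finger_force: 0.0
```

Request:
jog_arm --plan '[0,0,-0.003,0,0,0,0,0,-0.006,0,0,0,0,0,-0.009,0,0,0,0,0,-0.009,0,0,0,0,0,-0.009,0,0,0]'

```text
clock: 21.75
eef_pos: [623.7, 32.0, 15.8]
eef_rot: [-3.142, 0.0, 0.26]
wrist_force: [0.1, -0.7, -0.1]
finger_gap: 73.7
finger_force: 0.0
```

Request:
jog_arm --plan '[0,0,0,0,0,0,0,0,0,0,0,0,0,0,0,0,0,0,0,0,0,0,0,0,0,0,0,0,0,0]' --claw 0.05 --force 15

```text
clock: 22.25
eef_pos: [623.9, 31.9, 16.1]
eef_rot: [3.142, -0.0, 0.26]
wrist_force: [0.2, 0.2, 1.5]
finger_gap: 59.1
finger_force: 15.0
```

Request:
jog_arm --plan '[0,0,0.01,0,0,0,0,0,0.03,0,0,0,0,0,0.055,0,0,0,-0.006,-0.014,0.06,0,0,0,-0.016,-0.0385,0.06,0,0,0,-0.0295,-0.0695,0.06,0,0,0,-0.0455,-0.108,0.06,0,0,0,-0.063,-0.15,0.06,0,0,0,-0.0805,-0.1915,0.06,0,0,0,-0.0985,-0.2335,0.06,0,0,0,-0.1145,-0.2715,0.06,0,0,0,-0.129,-0.3065,0.06,0,0,0,-0.1395,-0.331,0.06,0,0,0,-0.147,-0.3485,0.06,0,0,0,-0.147,-0.3485,0.05,0,0,0,-0.147,-0.3485,0.03,0,0,0,-0.147,-0.3485,0.012,0,0,0,-0.147,-0.3485,0.0,0,0,0,-0.147,-0.3485,-0.005,0,0,0,-0.147,-0.3485,-0.007,0,0,0]'

```text
clock: 24.25
eef_pos: [476.7, -316.2, 8.5]
eef_rot: [-3.141, 0.0, 0.26]
wrist_force: [-0.1, -0.3, -0.3]
finger_gap: 58.8
finger_force: 15.0
```

Request:
jog_arm --plan '[0,0,-0.001,0,0,0,0,0,-0.001,0,0,0,0,0,-0.001,0,0,0]'

```text
clock: 24.55
eef_pos: [477.0, -316.7, 8.5]
eef_rot: [3.141, -0.001, 0.26]
wrist_force: [0.2, 0.0, -0.6]
finger_gap: 58.8
finger_force: 15.0
```

Request:
jog_arm --plan '[0,0,0,0,0,0,0,0,0,0,0,0,0,0,0,0,0,0,0,0,0.01,0,0,0,0,0,0.03,0,0,0,0,0,0.07,0,0,0,-0.03,0,0.12,0,0,0,-0.05,0,0.17,0,0,0,-0.05,0,0.21,0,0,0,-0.05,0,0.25,0,0,0,-0.05,0,0.25,0,0,0]' --claw 0.08

```text
clock: 25.65
eef_pos: [427.8, -317.5, 264.8]
eef_rot: [3.133, -0.006, 0.26]
wrist_force: [0.1, -0.6, -0.2]
finger_gap: 79.9
finger_force: 0.0
```

```bash
python3 -c "
from h import *
p,d,c=snap('wrist','w4.png');X=cloud(d,c);hs=cv2.cvtColor(p,cv2.COLOR_RGB2HSV)
r=np.hypot(X[...,0]-477,X[...,1]+316)
m=(r<45)&(X[...,2]>34)&(X[...,2]<46);print('bowl',m.sum(),np.median(X[m][:,2]),X[m][:,2].std(),cv2.minEnclosingCircle(X[m][:,:2].astype(np.float32)))
m=(r<75)&(X[...,2]>2)&(X[...,2]<12)&(hs[...,1]>90);print('mat',m.sum(),cv2.minAreaRect(X[m][:,:2].astype(np.float32)),cv2.minEnclosingCircle(X[m][:,:2].astype(np.float32)))
print(manip.read_state()['eef_pos'])
"
```

```text
bowl 2758 41.43881538904424 0.9590834504930454 ((476.5793762207031, -316.36376953125), 29.795902252197266)
mat 5294 ((476.48175048828125, -317.36419677734375), (108.5638656616211, 108.40349578857422), 60.265655517578125) ((476.30242919921875, -317.4836730957031), 54.711891174316406)
[ 427.24157259 -317.01580871  261.24508679]
```

View pics/w4.png

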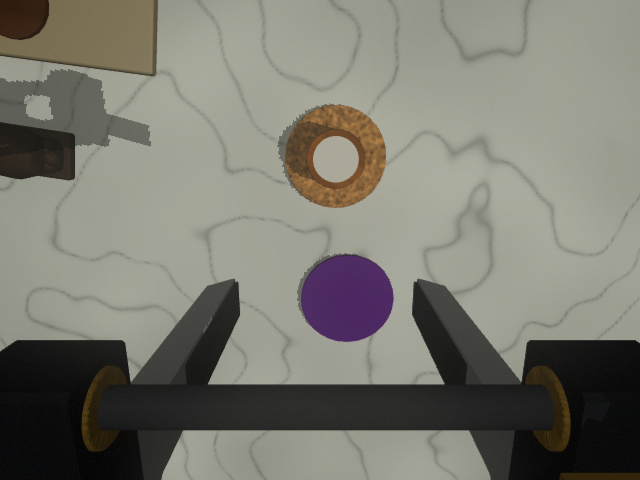

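The bowl (335,158) stands level, within about 1 mm of the middle of the cork mat. Next, the flask goes back.

Request:
jog_arm --plan '[-0.0275,0.6495,0,0,0,0,-0.0275,0.6495,0,0,0,0,-0.0275,0.6495,0,0,0,0,-0.0275,0.6495,0,0,0,0,-0.0275,0.6495,0,0,0,0,-0.0275,0.6495,0,0,0,0,-0.0275,0.6495,0,0,0,0,-0.0275,0.6495,0,0,0,0,-0.0275,0.6495,0,0,0,0,-0.0275,0.6495,0,0,0,0,-0.0275,0.6495,0,0,0,0,-0.0275,0.6495,0,0,0,0,-0.0275,0.6495,0,0,0,0,-0.0275,0.6495,0,0,0,0,-0.0275,0.6495,0,0,0,0,-0.0275,0.6495,0,0,0,0]' --claw 0.07

```text
clock: 27.3
eef_pos: [399.3, 332.0, 257.5]
eef_rot: [3.141, 0.001, 0.259]
wrist_force: [0.3, 0.0, 0.1]
finger_gap: 69.9
finger_force: 0.0
```

Request:
jog_arm --plan '[0,0,-0.03,0,0,0,0,0,-0.06,0,0,0,0,0,-0.09,0,0,0,0,0,-0.12,0,0,0,0,0,-0.14,0,0,0,0,0,-0.1525,0,0,0,0,0,-0.1525,0,0,0,0,0,-0.1525,0,0,0]'

```text
clock: 28.1
eef_pos: [399.9, 332.8, 106.5]
eef_rot: [-3.141, -0.001, 0.259]
wrist_force: [0.2, -0.4, -0.4]
finger_gap: 70.3
finger_force: 0.0
```

Request:
jog_arm --plan '[0,0,0,0,0,0,0,0,0,0,0,0,0,0,0,0,0,0,0,0,0,0,0,0,0,0,0,0,0,0,0,0,0,0,0,0,0,0,0,0,0,0]' --claw 0.025 --force 25

```text
clock: 28.8
eef_pos: [399.3, 333.0, 105.6]
eef_rot: [3.142, -0.0, 0.26]
wrist_force: [0.3, -1.0, 1.9]
finger_gap: 33.5
finger_force: 25.0
```

Request:
jog_arm --plan '[0,0,0.01,0,0,0,0,0,0.03,0,0,0,0,0,0.055,0,0,0,0.0065,-0.0115,0.07,0,0,0,0.02,-0.035,0.075,0,0,0,0.038,-0.066,0.075,0,0,0,0.058,-0.101,0.075,0,0,0,0.08,-0.14,0.075,0,0,0,0.102,-0.179,0.075,0,0,0,0.1245,-0.218,0.075,0,0,0,0.1465,-0.257,0.075,0,0,0,0.1685,-0.296,0.075,0,0,0,0.191,-0.335,0.075,0,0,0,0.211,-0.37,0.075,0,0,0,0.222,-0.3895,0.075,0,0,0,0.222,-0.3895,0.065,0,0,0,0.222,-0.3895,0.045,0,0,0,0.222,-0.3895,0.03,0,0,0,0.222,-0.3895,0.02,0,0,0,0.222,-0.3895,0.017,0,0,0]'

```text
clock: 30.8
eef_pos: [620.7, -56.0, 121.3]
eef_rot: [-3.141, 0.002, 0.26]
wrist_force: [-0.4, -0.1, -2.8]
finger_gap: 33.3
finger_force: 25.0
```

Request:
jog_arm --plan '[0,0,-0.0015,0,0,0,0,0,-0.0025,0,0,0,0,0,-0.0035,0,0,0,0,0,-0.0035,0,0,0,0,0,-0.0035,0,0,0]'

```text
clock: 31.3
eef_pos: [621.6, -56.6, 119.6]
eef_rot: [3.141, -0.001, 0.26]
wrist_force: [0.7, -0.0, 1.2]
finger_gap: 33.4
finger_force: 25.0
```

Request:
jog_arm --plan '[0,0,0,0,0,0,0,0,0,0,0,0,0,0,0,0,0,0,0,0,0.03,0,0,0,0,0,0.065,0,0,0,0,0,0.1,0,0,0,-0.007,0.02,0.1,0,0,0,-0.0215,0.06,0.1,0,0,0,-0.037,0.103,0.1,0,0,0,-0.053,0.147,0.1,0,0,0,-0.0685,0.191,0.1,0,0,0,-0.084,0.2345,0.1,0,0,0,-0.1,0.278,0.1,0,0,0,-0.1155,0.322,0.1,0,0,0,-0.13,0.362,0.1,0,0,0,-0.1425,0.3975,0.1,0,0,0,-0.1425,0.3975,0.1,0,0,0,-0.1425,0.3975,0.075,0,0,0,-0.1425,0.3975,0.05,0,0,0]' --claw 0.07

```text
clock: 33.2
eef_pos: [479.0, 340.9, 168.7]
eef_rot: [-3.141, -0.001, 0.26]
wrist_force: [0.4, -0.7, -0.3]
finger_gap: 70.2
finger_force: 0.0
```

Request:
jog_arm --plan '[0,0,-0.025,0,0,0,0,0,-0.045,0,0,0,0,0,-0.0495,0,0,0,0,0,-0.0495,0,0,0]'

```text
clock: 33.6
eef_pos: [478.9, 340.5, 119.4]
eef_rot: [3.141, 0.001, 0.259]
wrist_force: [0.5, 0.4, -0.1]
finger_gap: 69.6
finger_force: 0.0
```

Request:
jog_arm --plan '[0,0,0,0,0,0,0,0,0,0,0,0,0,0,0,0,0,0,0,0,0,0,0,0,0,0,0,0,0,0,0,0,0,0,0,0,0,0,0,0,0,0,0,0,0,0,0,0]' --claw 0.02 --force 25

```text
clock: 34.4
eef_pos: [478.8, 341.0, 119.5]
eef_rot: [-3.142, -0.0, 0.26]
wrist_force: [-0.8, -0.8, 1.3]
finger_gap: 27.3
finger_force: 25.0
```

Request:
jog_arm --plan '[0,0,0.01,0,0,0,0,0,0.03,0,0,0,0,0,0.055,0,0,0,0.0025,-0.0125,0.07,0,0,0,0.0075,-0.038,0.075,0,0,0,0.0145,-0.073,0.075,0,0,0,0.022,-0.111,0.075,0,0,0,0.03,-0.1525,0.075,0,0,0,0.038,-0.1935,0.075,0,0,0,0.046,-0.235,0.075,0,0,0,0.0535,-0.273,0.075,0,0,0,0.059,-0.3015,0.075,0,0,0,0.0625,-0.3175,0.075,0,0,0,0.0625,-0.3175,0.065,0,0,0,0.0625,-0.3175,0.045,0,0,0,0.0625,-0.3175,0.03,0,0,0,0.0625,-0.3175,0.02,0,0,0,0.0625,-0.3175,0.017,0,0,0,0.0625,-0.3175,0.0155,0,0,0,0.0625,-0.3175,0.0145,0,0,0]'

```text
clock: 36.4
eef_pos: [541.5, 23.7, 134.4]
eef_rot: [3.141, -0.001, 0.26]
wrist_force: [0.2, 0.8, -1.8]
finger_gap: 27.4
finger_force: 25.0
```

Request:
jog_arm --plan '[0,0,-0.0005,0,0,0,0,0,-0.001,0,0,0,0,0,-0.001,0,0,0,0,0,-0.001,0,0,0]'

```text
clock: 36.8
eef_pos: [541.6, 23.4, 133.5]
eef_rot: [3.141, -0.001, 0.26]
wrist_force: [0.1, -0.3, 3.5]
finger_gap: 27.4
finger_force: 25.0
```

Request:
jog_arm --plan '[0,0,0,0,0,0,0,0,0,0,0,0,0,0,0,0,0,0,0,0,0,0,0,0,0,0,0.03,0,0,0,0,0,0.06,0,0,0,0,0,0.08,0,0,0,0.002,0.04,0.08,0,0,0,0.0045,0.08,0.08,0,0,0,0.007,0.13,0.08,0,0,0,0.009,0.175,0.08,0,0,0,0.0115,0.22,0.07,0,0,0,0.014,0.265,0.06,0,0,0,0.0165,0.3,0.06,0,0,0,0.0175,0.3255,0.06,0,0,0,0.0175,0.3255,0.055,0,0,0,0.0175,0.3255,0.02,0,0,0,0.0175,0.3255,-0.015,0,0,0,0.0175,0.3255,-0.037,0,0,0,0.0175,0.3255,-0.046,0,0,0,0.0175,0.3255,-0.046,0,0,0]' --claw 0.094

```text
validation failed for argument at $.pl...
```

Request:
jog_arm --plan '[0,0,0,0,0,0,0,0,0,0,0,0,0,0,0,0,0,0,0,0,0,0,0,0,0,0,0,0,0,0,0,0,0,0,0,0,0,0,0,0,0,0,0,0,0,0,0,0]' --claw 0.05 --force 25

```text
clock: 37.6
eef_pos: [541.3, 23.5, 132.9]
eef_rot: [-3.142, 0.0, 0.26]
wrist_force: [-0.4, -0.6, 0.6]
finger_gap: 49.9
finger_force: 0.0
```

Request:
jog_arm --plan '[0,0,0.03,0,0,0,0,0,0.06,0,0,0,0,0,0.08,0,0,0,0.002,0.04,0.08,0,0,0,0.0045,0.08,0.08,0,0,0,0.007,0.13,0.08,0,0,0,0.009,0.175,0.08,0,0,0,0.0115,0.22,0.07,0,0,0,0.014,0.265,0.06,0,0,0,0.0165,0.3,0.06,0,0,0,0.0175,0.3255,0.06,0,0,0,0.0175,0.3255,0.055,0,0,0]'

```text
clock: 38.8
eef_pos: [558.3, 351.8, 187.6]
eef_rot: [-3.141, -0.0, 0.263]
wrist_force: [0.1, -0.4, 0.3]
finger_gap: 50.2
finger_force: 0.0
```

Request:
jog_arm --plan '[0,0,0,0,0,0,0,0,0,0,0,0,0,0,0,0,0,0,0,0,0,0,0,0,0,0,-0.035,0,0,0,0,0,-0.07,0,0,0,0,0,-0.092,0,0,0,0,0,-0.101,0,0,0,0,0,-0.101,0,0,0,0,0,-0.101,0,0,0]' --claw 0.094

```text
clock: 39.8
eef_pos: [559.4, 349.2, 88.5]
eef_rot: [-3.141, -0.002, 0.26]
wrist_force: [-0.9, 0.4, -0.4]
finger_gap: 94.1
finger_force: 0.0
```

Request:
jog_arm --plan '[0,0,0,0,0,0,0,0,0,0,0,0,0,0,0,0,0,0,0,0,0,0,0,0,0,0,0,0,0,0,0,0,0,0,0,0,0,0,0,0,0,0,0,0,0,0,0,0]' --claw 0.05 --force 25

```text
clock: 40.6
eef_pos: [558.9, 349.0, 87.2]
eef_rot: [-3.141, -0.0, 0.26]
wrist_force: [-1.0, 0.5, 4.1]
finger_gap: 61.6
finger_force: 25.0
```

Request:
jog_arm --plan '[0,0,0.01,0,0,0,0,0,0.03,0,0,0,0,0,0.055,0,0,0,0.002,-0.0115,0.07,0,0,0,0.0065,-0.035,0.075,0,0,0,0.012,-0.065,0.075,0,0,0,0.0185,-0.097,0.075,0,0,0,0.025,-0.132,0.075,0,0,0,0.0315,-0.167,0.075,0,0,0,0.037,-0.197,0.075,0,0,0,0.0415,-0.22,0.075,0,0,0,0.0435,-0.2315,0.075,0,0,0,0.0435,-0.2315,0.065,0,0,0,0.0435,-0.2315,0.045,0,0,0,0.0435,-0.2315,0.03,0,0,0,0.0435,-0.2315,0.02,0,0,0,0.0435,-0.2315,0.017,0,0,0,0.0435,-0.2315,0.0155,0,0,0,0.0435,-0.2315,0.0145,0,0,0,0.0435,-0.2315,0.0135,0,0,0]'

```text
clock: 42.6
eef_pos: [602.6, 117.6, 101.1]
eef_rot: [3.141, -0.001, 0.26]
wrist_force: [0.1, 2.2, 8.2]
finger_gap: 61.2
finger_force: 25.0
```

Request:
jog_arm --plan '[0,0,0,0,0,0,0,0,0,0,0,0,0,0,0,0,0,0]'

```text
clock: 42.9
eef_pos: [602.7, 117.6, 101.1]
eef_rot: [3.142, -0.001, 0.26]
wrist_force: [1.0, 0.7, 2.9]
finger_gap: 61.2
finger_force: 25.0
```

Released next: open and return to the overview pose (560, 30, 330).

Request:
jog_arm --plan '[0,0,0,0,0,0,0,0,0,0,0,0,0,0,0,0,0,0,0,0,0,0,0,0]' --claw 0.094

```text
clock: 43.3
eef_pos: [602.2, 117.4, 100.3]
eef_rot: [3.142, 0.0, 0.26]
wrist_force: [-0.1, -0.2, -0.2]
finger_gap: 89.6
finger_force: 0.0
```

Request:
jog_arm --plan '[0,0,0.03,0,0,0,0,0,0.07,0,0,0,0,0,0.115,0,0,0,0,0,0.16,0,0,0,-0.02,-0.04,0.195,0,0,0,-0.042,-0.0875,0.23,0,0,0,-0.042,-0.0875,0.23,0,0,0,-0.042,-0.0875,0.23,0,0,0,-0.042,-0.0875,0.23,0,0,0,-0.042,-0.0875,0.23,0,0,0]'

```text
clock: 44.3
eef_pos: [560.4, 30.9, 328.8]
eef_rot: [-3.141, 0.002, 0.261]
wrist_force: [0.6, 1.1, -0.3]
finger_gap: 94.0
finger_force: 0.0
```

```bash
python3 - <<'E'
from h import *
s=manip.read_state(); print(s['clock'],s['eef_pos'])
p,d,c=snap('wrist','w5.png');X=cloud(d,c);snap('scene','s5.png')
for n,tz,c,r in(('bottle',170,(542,23),30),('jar',135,(603,117),45),('flask',158,(622,-56),30)):
    m=(abs(X[...,2]-tz)<6)&(np.hypot(X[...,0]-c[0],X[...,1]-c[1])<r); q=X[m][:,:2].astype(np.float32)
    print(n,len(q),np.median(X[m][:,2]),cv2.minEnclosingCircle(q))
E
```

```text
44.3 [560.38871208  30.93121287 328.81677004]
bottle 757 170.9454154973381 ((540.9212036132812, 23.997760772705078), 13.985221862792969)
jar 3621 135.89736364895828 ((602.62255859375, 118.43417358398438), 30.983219146728516)
flask 1183 158.96574583123993 ((622.2674560546875, -55.918479919433594), 17.018056869506836)
```

View pics/w5.png

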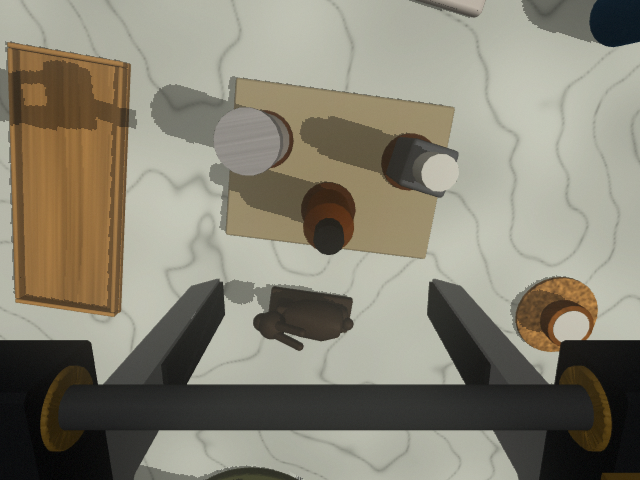

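View pics/s5.png

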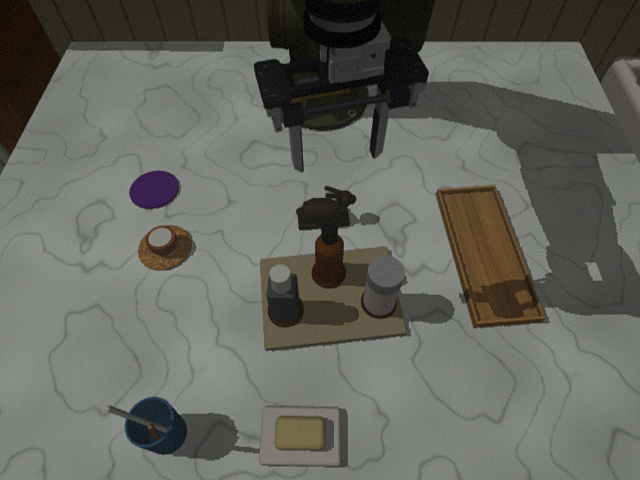

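Both views show the jar, bottle and flask upright on their own coasters, within about 1 mm of where they started. The bowl is on the mat (555,313 in the wrist view) and the hare is undisturbed.

```bash
python3 -c "
from cell import manip
print(manip.sign_off())"
```

```text
the job is handed in; nothing more can be done
None
```

The job is handed in at about 44 s: the bowl stands in the middle of the cork mat, the bottle, jar and flask are back upright on their own coasters (within about 1 mm of where they started), and the hare was left alone.

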